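# Dry the bath toy and switch on the dryer's fan

## Robot

A 6-joint arm with a two-finger parallel gripper is mounted at the origin on the work surface. World frame = base frame: x ahead of the robot, y to its left, z up, the work surface at z = 0. Lengths are in m, angles in rad, forces in N, time in s.
With the tool pointing down it reaches from about 0.3 to 0.875 m from the base axis. Payload 4.2 kg.
Tool frame: the origin (TCP) lies at the very end of the fingers, on their centre line; the grasp point (between the pads) lies 19 mm behind it; z points along the fingers, y is the direction in which the jaws open and shut (so a half turn about z gives the same grasp; the last joint's range is limited). The gripper opens to 85 mm and grips with 20 to 120 N. Pads are 22 mm wide; open, the fingers measure 114 mm over their backs; the gripper's body (76 mm by 85 mm) begins 54 mm behind the grasp point. The pads swing forward as they close: fully open they stand 13 mm farther back than shut.
Start: joints at [1.282, 0.32, 1.565, -0, 1.257, -0.02], TCP at [0.153, 0.554, 0.231] pointing down, gripper open.
Joint ranges: [-3.11, 3.11], [-0.84, 2.01], [0.21, 2.61], [-1.34, 4.49], [0.05, 2.63], [-2.56, 2.56]. Speed limits (rad/s): [2.57, 2.57, 3.14, 3.14, 3.14, 3.14].

## Interface

Orientations are given as a 3x3 rotation matrix whose columns are the frame's x, y, z axes.
In Python, from workcell import robot, fingers, optics, monitor gives the robot as it stands. Calls block until the motion is done:
- robot.goto(position, orientation): joint-space move of the TCP to a pose.
- robot.move_straight(position, ori=None, v=0.15): straight line of the TCP; ori=None keeps the orientation; v is the mean speed in m/s.
- robot.movej(angles): joint-space move.
- fingers.ungrasp() and fingers.close_gripper(): open the fingers fully, or close them until they stop; the grip force is fixed at half the most.
- robot.dwell(seconds).
- robot.solve_ik(position, orientation): joint angles nearest the present ones, or None.
- optics.get_image(name): name is "scene" or "top" or "wrist"; returns a dict with "pixels" (420x560x3 uint8, red, green, blue), "mtx" (3x3 intrinsics, pixels), "eye" and "attitude" of the camera in the world. Camera axes: x right, y down, z forward; pixel columns grow to the right and rows downward; lengths in m; the calibration is good to about 2 mm. A picture is of the moment at which its call begins. There is no depth.
A pose or a line that the arm cannot do raises robot.IKError and nothing moves.
- robot.hand_in(): hands the job in, once; it reports no verdict.
Readings, each from a call of its own:
- monitor.read_clock(): time.
- monitor.read_joints(): joint angles.
- monitor.read_qvel(): joint speeds.
- monitor.read_joint_torque(): joint torques, N m.
- monitor.read_eef_pos(): TCP position.
- monitor.read_eef_rot(): TCP orientation.
- monitor.read_ft_force(): force on the tool from outside, world axes, zero at the start.
- monitor.read_ft_torque(): the same for the moment, N m.
- monitor.read_width(): opening from 0.0 (shut) to 1.0 (fully open).
Only numpy, scipy, OpenCV 4.12 (cv2) and the standard library are available. Lean on these libraries where they do the work, as an engineer would, in place of code of your own. Each camera call takes 0.05 s, during which the arm holds its last target.

## Task

Put the grey bath boat on the dryer to dry: it has just been rinsed, so do not touch it with the fingers, but pick up the wooden stick by its handle, pass it through the tunnel in the boat's cabin, lift the boat with it and set it upright and flat on the drying deck, inside the rim. Then draw the stick out, lay it back on its rest the way it lay before, and only then flip the dryer's toggle switch over to the far side so that the fan is on. Do not shift the other things on the nightstand, and let go of everything at the end.

Things in the scene. Friction and masses are not known exactly. Their poses are not given: they have to be found in the camera images.
- boat: Loose grey silicone toy houseboat, 90 g, upright. Origin: centre of its flat underside; z up; x along the tunnel through its cabin, both ends open, within 0.3 rad of straight away from the robot. Hull 84 (x) x 60 (y) x 18 high; on it a gabled cabin 40 long (roof 44) and 54 wide, ridge top outside at z 74. Hung on a 10 mm rod its underside is about 56 below the rod's axis.
- tunnel (a point): Middle of the boat's tunnel, 36 above its underside; axes as the boat. Tunnel: straight along x, 40 long, floor (hull top) at z 18 above the underside, side walls inside at y +-19, eaves inside at z about 49, gable inside rising to a ridge at z about 62 over y 0, under which a lifting rod settles
- stick: Loose light-wood stick, 200 long, 25 g, lying level on its rest. Origin on its axis at the place to grip; x along the stick to the thin end, which at the start points away from the robot. Square handle 16 x 16 from x -50 to 30, then round shaft 10 in diameter from x 30 to 150
- stick_tip (a point): End of the stick's thin shaft, at x 150 in the stick's frame
- rest: Fixed wooden rest. Origin on the table straight below the stick's origin at the start; x as the lying stick. Base 6 high, x -53 to 87, 50 wide. Two saddles 8 thick at x -35 (floor 30 high, for the handle) and x 70 (floor 33 high, for the shaft), 24 wide, with sloping cheeks 14 high, mouth about 45. Lying stick's axis: 38 high. Between the saddles the handle is free on both sides
- dryer: Fixed white plastic dryer, 170 (x) x 220 (y); x to its back edge (away from the robot), z up, origin at the centre of its footprint at table height. Left part (y -40 to 110): drying deck, 40 high, with a rim 4 thick standing 6 above it. Right part (y -110 to -40): control pod, 62 high, the toggle switch on top
- deck (a point): Centre of the drying deck, on its top surface (40 above the table); axes as the dryer. The deck inside the rim measures 162 (x) x 142 (y)
- switch (a joint): Toggle bat, rad: 0 = off (leans 0.45 rad from vertical towards the robot, dryer -x), 0.9 = on (leans 0.45 rad to the far side, dryer +x). Sprung over centre: past 0.45 it snaps over by itself; about 2 N across the tip starts it. Turns about the dryer's y at the pivot. Bat 8 in diameter, ball of 12 at its end, 38 long in all
- switch_pivot (a point): Pivot of the toggle bat, on the top face of the control pod (62 above the table)
- switch_tip (a point): Centre of the ball at the end of the toggle bat, 32 from the pivot; moves with the bat
- pot: Bystander: closed plastic snack pot, 84 in diameter, 62 high; origin at its underside
- cup: Bystander: glass cup, 72 in diameter, 90 high; origin at its underside
- rattle: Bystander: wooden rattle standing on its thick end, 48 in diameter, 100 high; origin at its underside
- teether: Bystander: flat wooden teething ring, 56 in diameter, 13 high; origin at its underside
- cream: Bystander: small white jar, 52 in diameter, 45 high; origin at its underside
Not all that is in view belongs to the job. What is shaped like the rest but yellow is not meant. Of the things that look like the stick, the larger one is meant.

How it is judged:
By the outcome, as a careful person would: the job done as asked, in the order asked, and still so for the second after the job is handed in, with the robot touching nothing.
It also fails if it takes over 70 s, if anything falls off the work surface, if the arm or the gripper's body presses on something with over 40 N, if the wrist force passes 120 N, or if a joint passes its speed limit or range.

## Working session

There is one attempt and no reset: what is moved stays moved. The work goes in short steps, each a Python script; the robot and the scene stay as the last script left them, time stands still between calls to the robot, and variables do not carry over. Pictures are saved under pics/ and viewed, and the job is handed in when it is done.

```bash
ls; mkdir -p pics
python3 - <<'E'
from workcell import robot, fingers, optics, monitor
import cv2
for n in ("scene","top","wrist"):
    d=optics.get_image(n); cv2.imwrite(f"pics/{n}0.png",d["pixels"][:,:,::-1])
    print(n,d["mtx"],d["eye"],d["attitude"])
print(monitor.read_clock(),monitor.read_eef_pos(),monitor.read_eef_rot())
E
```

```text
pics
scene [[534.42356775   0.         288.59445897]
 [  0.         534.42356775 211.64451087]
 [  0.           0.           1.        ]] [ 1.1574619  -0.26450625  1.12485985] [[ 0.45137211  0.74333915 -0.49367005]
 [ 0.89232893 -0.37817628  0.24643821]
 [-0.00350714 -0.5517514  -0.83400125]]
top [[440.57150741   0.         281.48150709]
 [  0.         440.57150741 213.59400712]
 [  0.           0.           1.        ]] [0.41982571 0.05180065 1.00283235] [[ 0.01935845 -0.99322854  0.11455268]
 [-0.99966516 -0.02119576 -0.01484271]
 [ 0.01717023 -0.11422699 -0.99330629]]
wrist [[297.34292054   0.         284.98878593]
 [  0.         297.34292054 210.62374269]
 [  0.           0.           1.        ]] [0.07379388 0.57452659 0.37256386] [[ 2.65820498e-01  9.15049065e-01  3.03355685e-01]
 [ 9.64022202e-01 -2.52051944e-01 -8.44453143e-02]
 [-8.10215553e-04  3.14888911e-01 -9.49128188e-01]]
0.15 [0.15260491 0.55399439 0.23068389] [[-9.64081216e-01  2.65607347e-01 -3.81716684e-04]
 [ 2.65607620e-01  9.64080338e-01 -1.30154933e-03]
 [ 2.23044850e-05 -1.35618612e-03 -9.99999080e-01]]
```

View pics/top0.png

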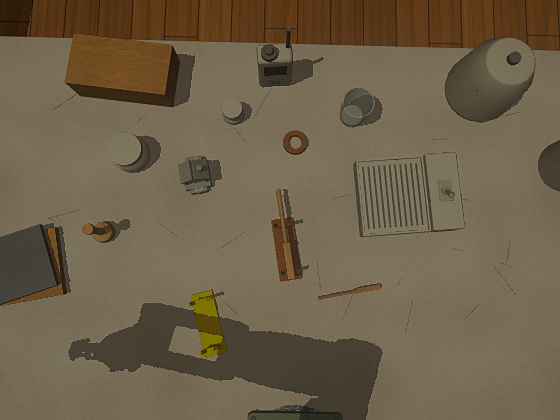

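View pics/scene0.png

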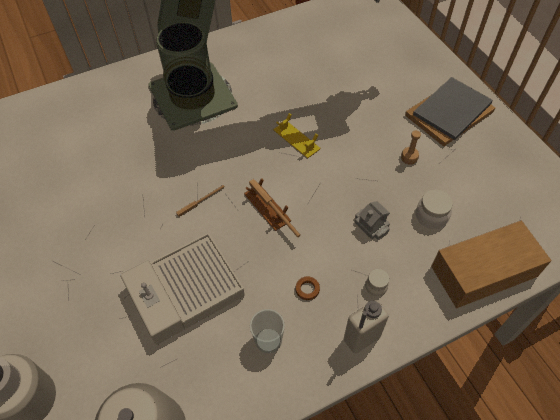

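View pics/wrist0.png

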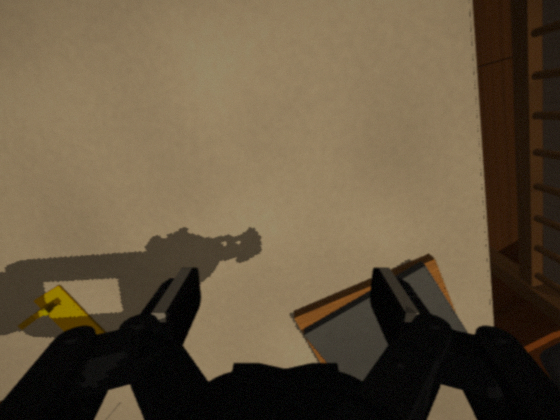

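The top view has +x up and −y to the right. The boat is near (197,174), the stick on its rest runs from (293,280) to (280,190), and the dryer sits around (410,195). The pot is at (128,153), the rattle at (100,232), the cream at (232,110), the teether at (295,142) and the cup at (357,107). The wrist view shows only the table. I'll enlarge the relevant areas.

Run:
```python
import cv2
t=cv2.imread("pics/top0.png"); s=cv2.imread("pics/scene0.png")
def c(im,x0,y0,w,h,k,n):
    a=im[y0:y0+h,x0:x0+w]; a=cv2.convertScaleAbs(a,alpha=1.5,beta=10)
    cv2.imwrite(n,cv2.resize(a,None,fx=k,fy=k,interpolation=cv2.INTER_CUBIC))
c(t,170,145,140,140,4,"pics/t_a.png"); c(t,345,145,125,100,6,"pics/t_b.png")
c(s,235,170,160,90,5,"pics/s_a.png"); c(s,115,230,135,115,5,"pics/s_b.png")
```

```text
(no output)
```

View pics/t_a.png

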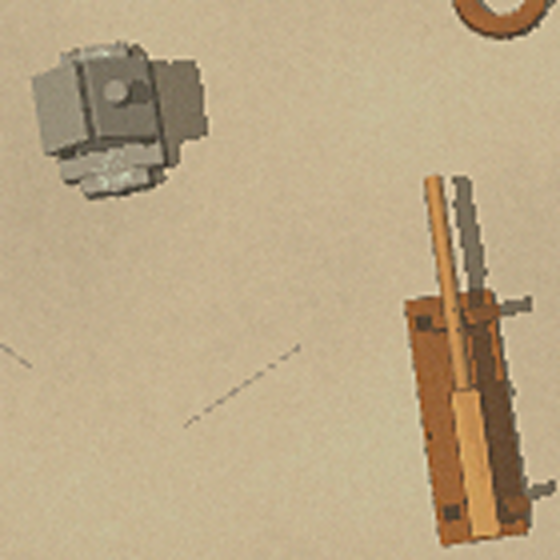

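View pics/t_b.png

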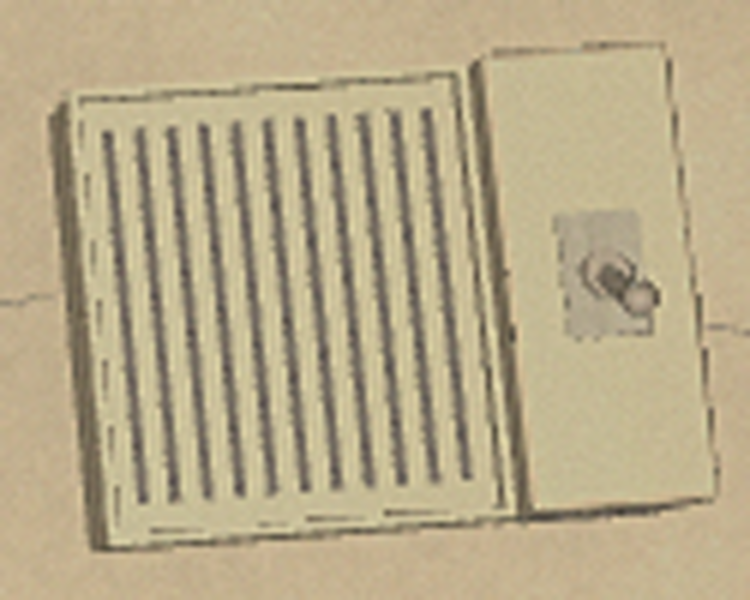

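View pics/s_a.png

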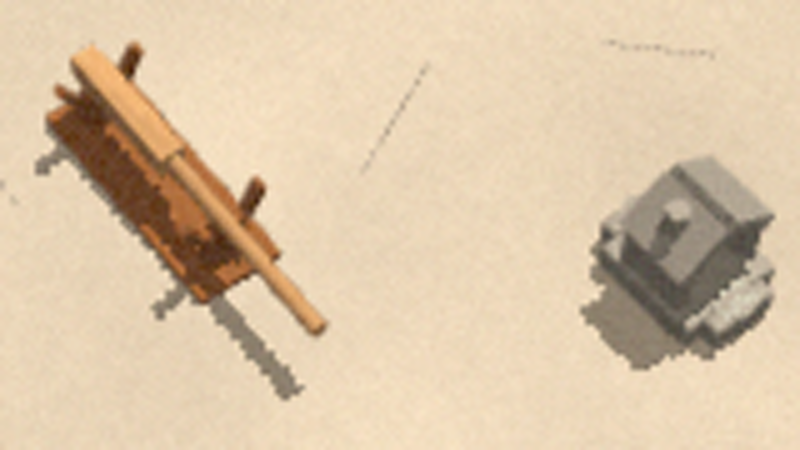

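View pics/s_b.png

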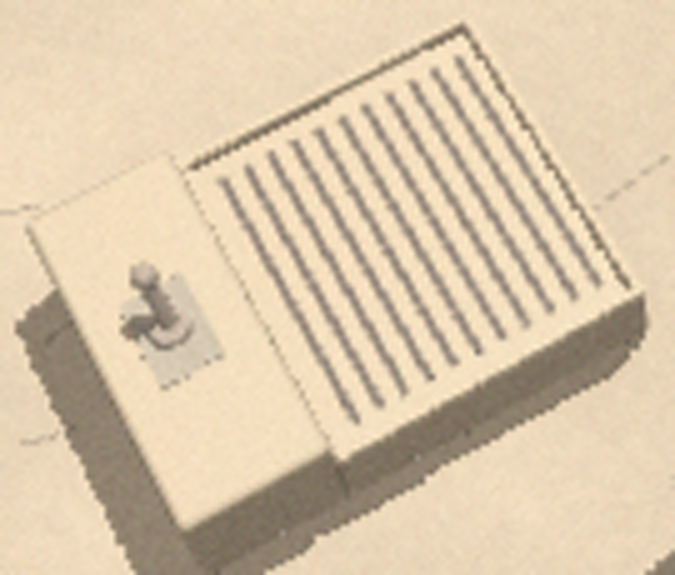

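```bash
cat > h.py <<'E'
import numpy as np, cv2
from scipy.optimize import least_squares
CAM={
"top":(np.array([[440.57150741,0,281.48150709],[0,440.57150741,213.59400712],[0,0,1]]),np.array([0.41982571,0.05180065,1.00283235]),np.array([[0.01935845,-0.99322854,0.11455268],[-0.99966516,-0.02119576,-0.01484271],[0.01717023,-0.11422699,-0.99330629]])),
"scene":(np.array([[534.42356775,0,288.59445897],[0,534.42356775,211.64451087],[0,0,1]]),np.array([1.1574619,-0.26450625,1.12485985]),np.array([[0.45137211,0.74333915,-0.49367005],[0.89232893,-0.37817628,0.24643821],[-0.00350714,-0.5517514,-0.83400125]]))}
def proj(c,P):
    K,e,A=CAM[c] if isinstance(c,str) else c
    q=(np.atleast_2d(P)-e)@A; q=q@K.T; return q[:,:2]/q[:,2:]
def back(c,uv,z):
    K,e,A=CAM[c] if isinstance(c,str) else c
    d=A@np.linalg.solve(K,[uv[0],uv[1],1]); return e+d*(z-e[2])/d[2]
def Rz(a): return np.array([[np.cos(a),-np.sin(a),0],[np.sin(a),np.cos(a),0],[0,0,1]])
def fit(obs,x0):
    # obs: (cam,(u,v),(localx,y,z))
    def f(p):
        return np.concatenate([(proj(c,Rz(p[2])@np.array(l)/1000.+[p[0],p[1],0])[0]-uv) for c,uv,l in obs])
    r=least_squares(f,x0,loss="soft_l1",f_scale=0.7); return r.x,f(r.x).reshape(-1,2)
def rot(yaw):
    s=np.array([np.cos(yaw),np.sin(yaw),0]); return np.column_stack([-s,[-s[1],s[0],0],[0,0,-1]])
E
cat > est.py <<'E'
from h import *
def m(k,ox,oy): return lambda u,v:((u+.5)/k-.5+ox,(v+.5)/k-.5+oy)
ta=m(4,170,145);tb=m(6,345,145);sa=m(5,235,170);sb=m(5,115,230)
T,S="top","scene"
np.set_printoptions(precision=4,suppress=True)
def run(n,o,x0):
    p,r=fit(o,x0);print(n,p);print(r.round(1).tolist());return p
D=run("dryer",[(T,tb(68,92),(85,110,46)),(T,tb(102,548),(-85,110,46)),(T,tb(490,55),(85,-40,62)),(T,tb(663,43),(85,-110,62)),(T,tb(718,497),(-85,-110,62)),(T,tb(528,515),(-85,-40,62)),
 (S,sb(28,228),(-85,-110,62)),(S,sb(165,152),(-85,-40,62)),(S,sb(328,450),(85,-40,62)),(S,sb(185,528),(85,-110,62)),(S,sb(463,25),(-85,110,46)),(S,sb(643,292),(85,110,46)),(S,sb(343,460),(85,-40,46))],[.45,-.2,0])
St=run("stick",[(T,ta(473,538),(-50,8,46)),(T,ta(500,533),(-50,-8,46)),(T,ta(453,392),(30,8,46)),(T,ta(480,388),(30,-8,46)),(T,ta(434,177),(150,0,38)),
 (S,sa(70,62),(-50,-8,46)),(S,sa(95,43),(-50,8,46)),(S,sa(160,162),(30,-8,46)),(S,sa(187,150),(30,8,46)),(S,sa(318,330),(150,0,38))],[.3,0,0])
run("rest",[(T,ta(405,302),(87,25,6)),(T,ta(492,290),(87,-25,6)),(T,ta(442,545),(-53,25,6)),(T,ta(528,533),(-53,-25,6))],[.3,0,0])
B=run("boat",[(T,ta(78,58),(22,0,74)),(T,ta(92,144),(-22,0,74)),(T,ta(33,80),(22,29,50)),(T,ta(45,156),(-22,29,50)),(S,sa(680,165),(-22,0,74)),(S,sa(750,236),(22,0,74))],[.5,.2,0])
for p,l in ((ta(112,45),(42,0,18)),(ta(108,195),(-42,0,18))): print(back(T,p,.018), Rz(B[2])@np.array(l)/1000+[B[0],B[1],0])
pv=back(T,tb(608,278),.062);pv2=back(S,sb(172,325),.062);bl=back(T,tb(641,297),.0908);bl2=back(S,sb(145,272),.0908)
for q in(pv,pv2,bl,bl2): print(q, Rz(-D[2])@(q-[D[0],D[1],0]))
for n,c,z in(("pot",(127,150),.062),("rattle",(93,230),.1),("cream",(232,107),.045),("teether",(295,142),.013),("cup",(359,103),.09)): print(n,back(T,c,z))
E
python3 est.py
```

```text
dryer [ 0.58   -0.2422  0.0932]
[[-0.4, -0.2], [1.1, -0.1], [-1.6, -0.4], [1.0, -0.6], [1.1, 0.6], [0.7, -0.1], [-0.9, -1.4], [0.8, -1.1], [1.3, -0.4], [-0.7, 1.0], [1.3, -2.4], [0.8, -0.2], [-0.4, 0.5]]
stick [0.4389 0.0215 0.1635]
[[-0.1, 0.2], [0.5, 0.3], [-0.5, -0.2], [0.1, -0.2], [-0.0, -0.3], [-0.3, -0.8], [0.0, -0.0], [-0.1, 0.3], [-0.1, -0.5], [0.2, 0.6]]
rest [0.4384 0.0217 0.1667]
[[-0.0, -0.3], [-0.0, -0.5], [-0.2, 0.5], [0.3, 0.2]]
boat [0.6193 0.2345 0.2227]
[[-0.5, -0.2], [-0.3, -1.9], [-0.2, -0.5], [0.4, -0.2], [-1.5, -0.6], [-2.3, -3.0]]
[0.6616 0.2306 0.018 ] [0.6602 0.2438 0.018 ]
[0.5752 0.2293 0.018 ] [0.5783 0.2253 0.018 ]
[ 0.5856 -0.3192  0.062 ] [-0.0015 -0.0772  0.062 ]
[ 0.5834 -0.317   0.062 ] [-0.0035 -0.0748  0.062 ]
[ 0.5741 -0.3194  0.0908] [-0.0131 -0.0763  0.0908]
[ 0.5702 -0.3179  0.0908] [-0.0167 -0.0745  0.0908]
pot [0.6602 0.3761 0.062 ]
rattle [0.4821 0.422  0.1   ]
cream [0.769  0.1533 0.045 ]
teether [0.7008 0.0091 0.013 ]
cup [ 0.7685 -0.1242  0.09  ]
```

Run:
```python
from workcell import robot, fingers, optics, monitor
from h import *
np.set_printoptions(precision=4,suppress=True)
p=np.array([.4389,.0215]);R=rot(.164)
robot.goto([*p,.12],R)
d=optics.get_image("wrist");cv2.imwrite("pics/w1.png",d["pixels"][:,:,::-1])
robot.move_straight([*p,.019],v=.12)
print(monitor.read_clock(),monitor.read_ft_force(),monitor.read_eef_pos())
d=optics.get_image("wrist");cv2.imwrite("pics/w2.png",d["pixels"][:,:,::-1])
```

```text
3.3917 [-0.1431  0.2345 -0.2151] [0.4394 0.0216 0.0194]
```

View pics/w1.png

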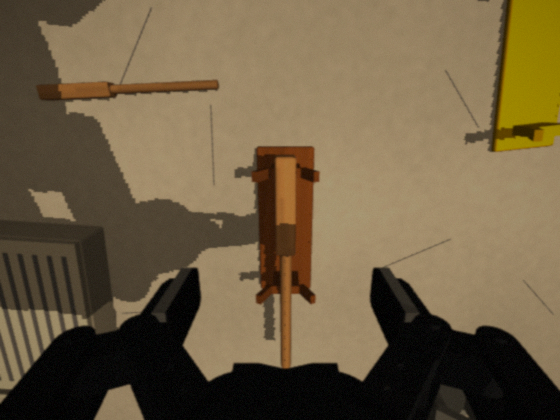

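View pics/w2.png

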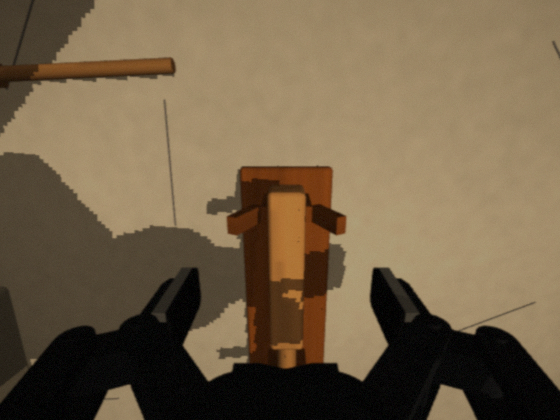

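The handle (columns 270–303) is centred between the fingers (190–380), so I'll grasp it. The wrist camera looks back toward the robot, so I'll refine the boat pose from the fixed cameras.

Run:
```python
from workcell import robot, fingers, optics, monitor
from h import *
np.set_printoptions(precision=4,suppress=True)
fingers.close_gripper()
print(monitor.read_width(),monitor.read_ft_force(),monitor.read_eef_pos())
robot.move_straight([.4389,.0215,.12],v=.12)
robot.dwell(.1)
print(monitor.read_clock(),monitor.read_ft_force(),monitor.read_width(),monitor.read_eef_pos())
for n in("top","scene"):
    d=optics.get_image(n);cv2.imwrite(f"pics/{n}3.png",d["pixels"][:,:,::-1])
t=cv2.imread("pics/top3.png"); s=cv2.imread("pics/scene3.png")
def c(im,x0,y0,w,h,k,n):
    a=im[y0:y0+h,x0:x0+w]; a=cv2.convertScaleAbs(a,alpha=1.8,beta=0)
    cv2.imwrite(n,cv2.resize(a,None,fx=k,fy=k,interpolation=cv2.INTER_NEAREST))
c(t,172,148,56,52,11,"pics/b_t.png"); c(s,348,196,48,46,12,"pics/b_s.png")
c(s,200,130,200,130,4,"pics/g_s.png")
```

```text
0.17356392511401253 [ 0.0256 -0.0962  2.9379] [0.439  0.0215 0.0192]
5.175 [-0.3409  0.0386 -0.4133] 0.18072141326045418 [0.4383 0.0215 0.1192]
```

View pics/b_t.png

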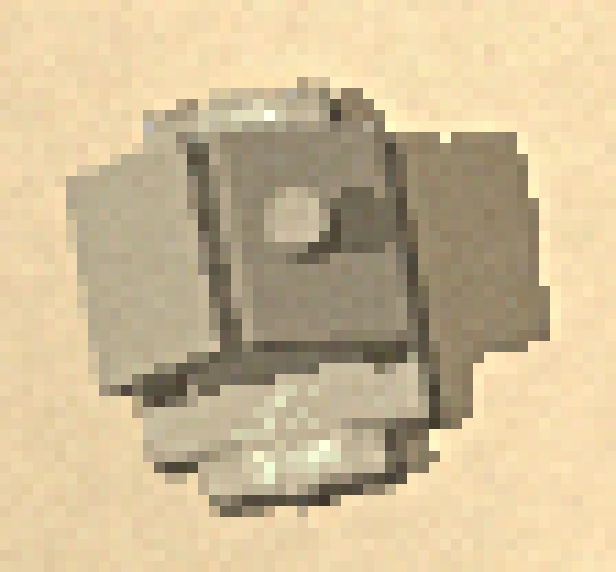

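View pics/b_s.png

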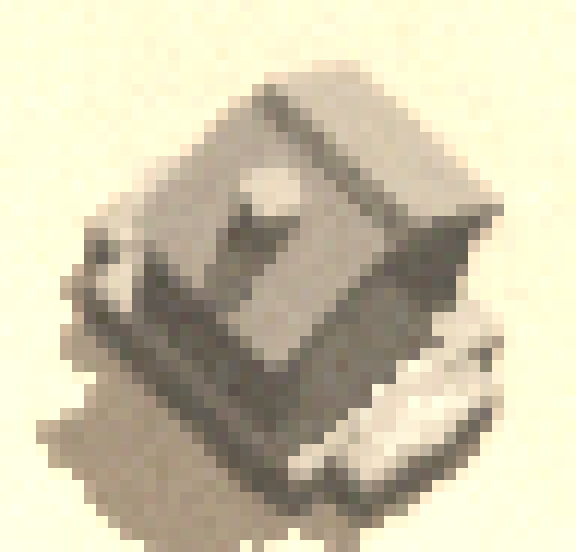

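View pics/g_s.png

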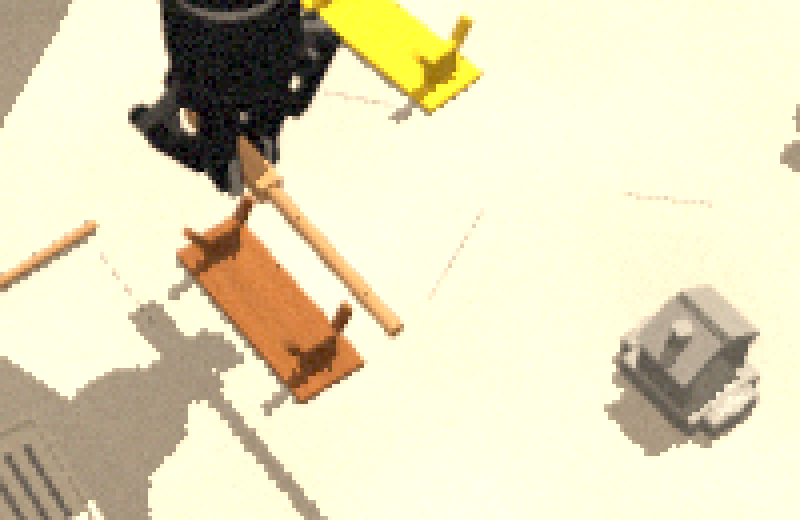

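```bash
cat > est2.py <<'E'
from h import *
def m(k,ox,oy): return lambda u,v:((u+.5)/k-.5+ox,(v+.5)/k-.5+oy)
bt=m(11,172,148);bs=m(12,348,196);T,S="top","scene"
np.set_printoptions(precision=4,suppress=True)
for ze in (52,55,58):
  for only in ("TS","T","S"):
    o=[(T,bt(196,132),(22,0,74)),(T,bt(234,352),(-22,0,74)),(T,bt(66,178),(22,27,ze)),(T,bt(100,392),(-22,27,ze)),
    (S,bs(262,88),(-22,0,74)),(S,bs(398,228),(22,0,74)),(S,bs(362,64),(-22,27,ze)),(S,bs(502,208),(22,27,ze)),(S,bs(275,372),(22,-27,ze))]
    o=[q for q in o if q[0][0].upper() in only]
    p,r=fit(o,[.62,.23,.15]);print(ze,only,p,r.round(1).tolist())
# hull ends at z18
print(back(T,bt(215,512),.0),back(T,bt(400,480),.0),back(T,bt(300,80),.018))
E
python3 est2.py
```

```text
52 TS [0.618  0.2344 0.1546] [[-0.0, -0.2], [-1.2, -0.1], [1.4, -0.4], [0.5, -0.3], [-0.1, -1.6], [0.8, -0.8], [-1.1, 0.2], [-0.7, 0.4], [1.1, -2.1]]
52 T [0.6178 0.2349 0.1792] [[-0.5, -0.0], [-1.1, -0.1], [1.0, 0.0], [0.6, 0.1]]
52 S [0.6196 0.2334 0.1197] [[0.1, -1.1], [0.5, 0.1], [-0.6, 0.9], [-0.7, 1.5], [0.5, -1.5]]
55 TS [0.6183 0.2339 0.1545] [[0.2, -0.3], [-0.9, -0.3], [1.4, -0.8], [0.5, -0.6], [-0.2, -1.4], [0.6, -0.6], [-1.0, -0.3], [-0.6, -0.1], [1.1, -2.6]]
55 T [0.6177 0.2346 0.193 ] [[-0.5, 0.0], [-0.9, -0.0], [0.7, -0.0], [0.6, 0.1]]
55 S [0.62   0.2329 0.1177] [[0.0, -0.9], [0.4, 0.3], [-0.5, 0.5], [-0.6, 1.1], [0.6, -2.0]]
58 TS [0.6186 0.2335 0.1512] [[0.5, -0.4], [-0.8, -0.4], [1.3, -1.3], [0.4, -1.0], [-0.3, -1.3], [0.5, -0.4], [-0.9, -0.9], [-0.5, -0.6], [1.1, -3.1]]
58 T [0.6175 0.2343 0.2044] [[-0.5, 0.1], [-0.6, 0.0], [0.5, -0.1], [0.6, -0.0]]
58 S [0.6208 0.2321 0.114 ] [[-0.0, -0.6], [0.3, 0.7], [-0.4, 0.1], [-0.5, 0.8], [0.6, -2.3]]
[0.5761 0.2451 0.    ] [0.5837 0.2069 0.    ] [0.6641 0.228  0.018 ]
```

Run:
```python
from h import *
tip=np.array([.4383+.15*np.cos(.164),.0215+.15*np.sin(.164),.138])
print(proj("scene",tip),proj("top",tip))
t=cv2.imread("pics/top3.png")[120:300,230:370]
cv2.imwrite("pics/t3c.png",cv2.resize(t,None,fx=4,fy=4,interpolation=cv2.INTER_NEAREST))
```

```text
[[298.86807191 212.7764744 ]] [[278.56270163 180.27061266]]
```

View pics/t3c.png

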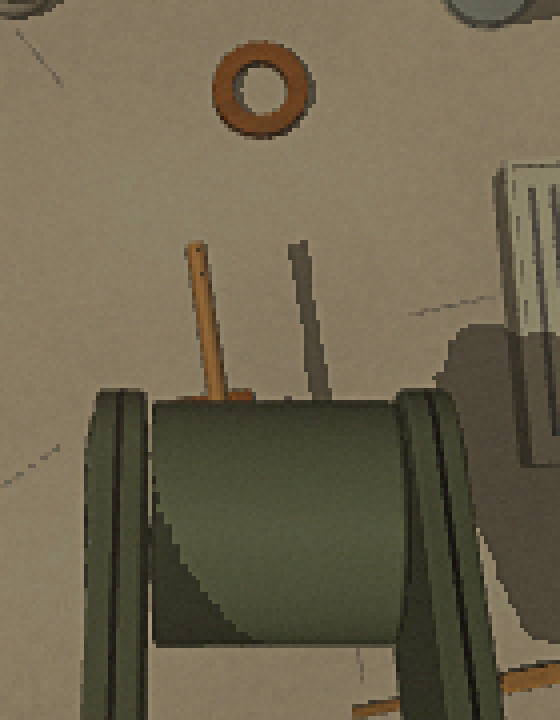

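The tip is at scene (299.5,212) and top (279,180.5), against predictions of (299,213) and (278.6,180.3), so the grasp is as modelled. Next I move in front of the boat.

Run:
```python
from workcell import robot, fingers, optics, monitor
from h import *
np.set_printoptions(precision=4,suppress=True)
b=np.array([.618,.234]);yaw=.17;s=np.array([np.cos(yaw),np.sin(yaw)]);R=rot(yaw)
q=b-.212*s
robot.move_straight([*q,.12],ori=R,v=.2)
robot.move_straight([*q,.021],v=.15)
robot.move_straight([*(b-.165*s),.021],v=.12)
print(monitor.read_clock(),monitor.read_ft_force(),monitor.read_eef_pos())
for n in("top","scene"):
    d=optics.get_image(n);cv2.imwrite(f"pics/{n}4.png",d["pixels"][:,:,::-1])
t=cv2.imread("pics/top4.png")[140:240,150:270]; s=cv2.imread("pics/scene4.png")[140:260,270:430]
cv2.imwrite("pics/t4c.png",cv2.resize(t,None,fx=5,fy=5)); cv2.imwrite("pics/s4c.png",cv2.resize(s,None,fx=5,fy=5))
```

```text
7.6667 [-0.5513 -0.5835 -0.4033] [0.4549 0.2059 0.0212]
```

View pics/t4c.png

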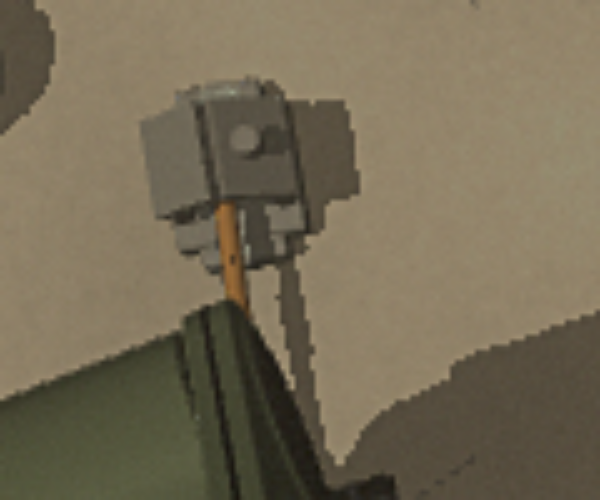

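View pics/s4c.png

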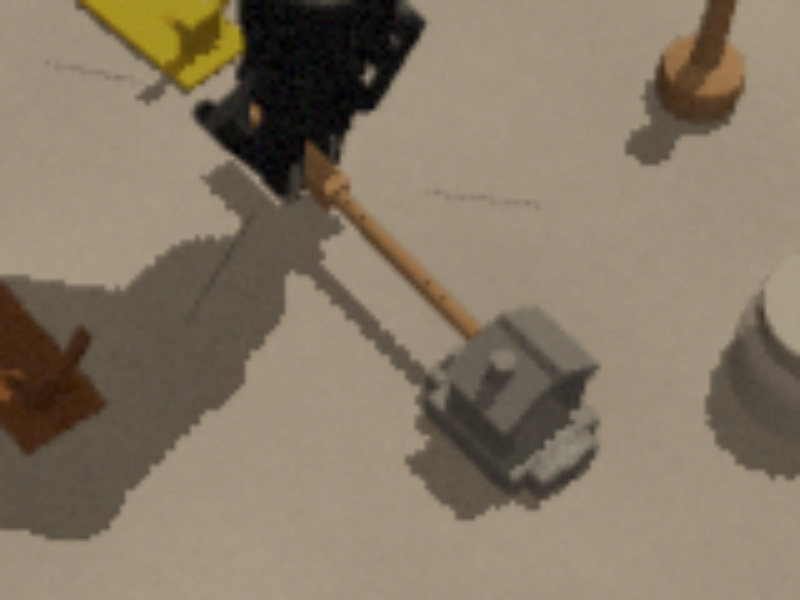

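The rod is centred under the gable: it sits at (228,205), where the ridge projects at rod height, and nothing has moved. I'll insert it fully and lift.

Run:
```python
from workcell import robot, fingers, optics, monitor
from h import *
np.set_printoptions(precision=4,suppress=True)
b=np.array([.618,.234]);yaw=.17;s=np.array([np.cos(yaw),np.sin(yaw)])
q=b-.088*s
robot.move_straight([*q,.021],v=.1)
print(monitor.read_ft_force())
robot.move_straight([*q,.036],v=.06)
robot.move_straight([*q,.075],v=.06);robot.dwell(.3)
print(monitor.read_clock(),monitor.read_ft_force(),monitor.read_ft_torque(),monitor.read_eef_pos())
for n in("top","scene"):
    d=optics.get_image(n);cv2.imwrite(f"pics/{n}5.png",d["pixels"][:,:,::-1])
t=cv2.imread("pics/top5.png")[120:240,140:270]; s=cv2.imread("pics/scene5.png")[140:260,270:430]
cv2.imwrite("pics/t5c.png",cv2.resize(t,None,fx=5,fy=5)); cv2.imwrite("pics/s5c.png",cv2.resize(s,None,fx=5,fy=5))
```

```text
[ 0.2574  0.268  -0.2992]
10.1833 [ 0.2859 -0.2721 -1.1948] [-0.0149  0.1384  0.0628] [0.5311 0.219  0.0747]
```

View pics/t5c.png

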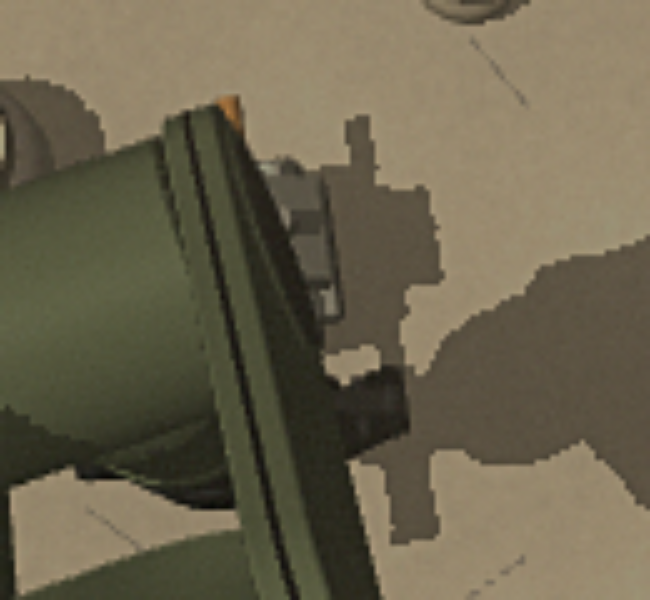

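View pics/s5c.png

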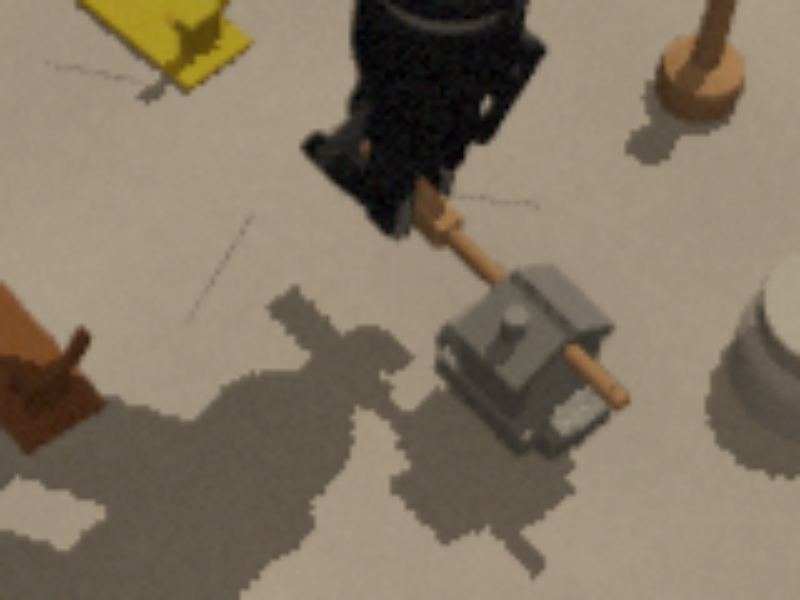

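The boat hangs level on the rod, with its cabin halfway along the shaft. I'll carry it over to the deck.

Run:
```python
from workcell import robot, fingers, optics, monitor
from h import *
np.set_printoptions(precision=4,suppress=True)
b=np.array([.618,.234]);s=np.array([np.cos(.17),np.sin(.17)])
robot.move_straight([*(b-.088*s),.135],v=.1)
D=np.array([.5767,-.2074]);yaw=.093;s=np.array([np.cos(yaw),np.sin(yaw)])
q=D-.088*s
robot.move_straight([*q,.135],ori=rot(yaw),v=.12);robot.dwell(.5)
robot.move_straight([*q,.088],v=.07);robot.dwell(.4)
print(monitor.read_clock(),monitor.read_ft_force(),monitor.read_eef_pos())
for n in("top","scene"):
    d=optics.get_image(n);cv2.imwrite(f"pics/{n}6.png",d["pixels"][:,:,::-1])
t=cv2.imread("pics/top6.png")[130:260,330:480]; s=cv2.imread("pics/scene6.png")[190:350,90:260]
cv2.imwrite("pics/t6c.png",cv2.resize(t,None,fx=5,fy=5)[:600]); cv2.imwrite("pics/s6c.png",cv2.resize(s,None,fx=3.7,fy=3.7))
```

```text
16.55 [-0.2157 -0.3046 -1.3557] [ 0.4891 -0.2156  0.0882]
```

View pics/t6c.png

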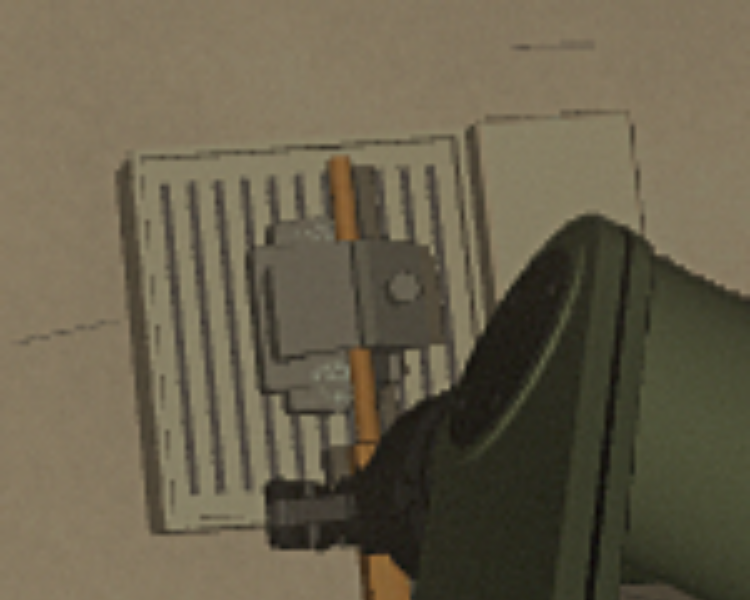

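View pics/s6c.png

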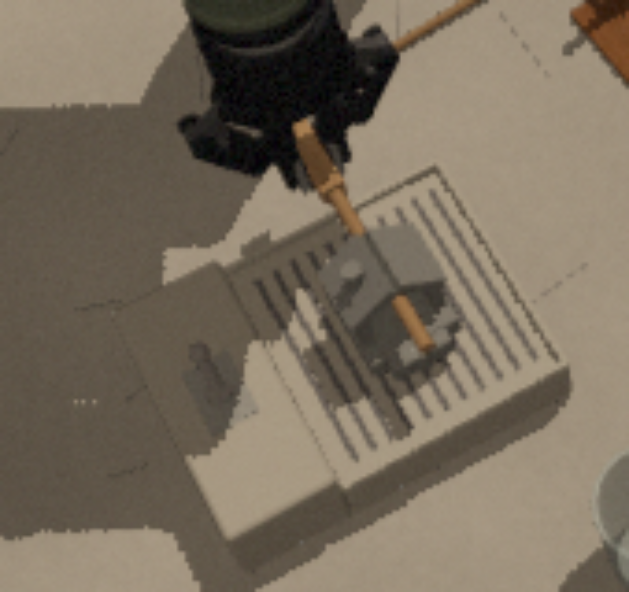

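The boat hangs over the middle of the deck, inside the rim. I'll lower it, let the rod drop clear of the ridge, check, and then withdraw.

Run:
```python
from workcell import robot, fingers, optics, monitor
from h import *
np.set_printoptions(precision=4,suppress=True)
D=np.array([.5767,-.2074]);yaw=.093;s=np.array([np.cos(yaw),np.sin(yaw)])
q=D-.088*s
robot.move_straight([*q,.074],v=.03);robot.dwell(.2);print(monitor.read_ft_force())
robot.move_straight([*q,.059],v=.04);robot.dwell(.2)
print(monitor.read_clock(),monitor.read_ft_force(),monitor.read_eef_pos())
robot.move_straight([*(q-.02*s),.059],v=.05)
print(monitor.read_ft_force())
for n in("top","scene"):
    d=optics.get_image(n);cv2.imwrite(f"pics/{n}7.png",d["pixels"][:,:,::-1])
t=cv2.imread("pics/top7.png")[130:260,330:480]; s=cv2.imread("pics/scene7.png")[190:350,90:260]
cv2.imwrite("pics/t7c.png",cv2.resize(t,None,fx=5,fy=5)[:600]); cv2.imwrite("pics/s7c.png",cv2.resize(s,None,fx=3.7,fy=3.7))
```

```text
[0.056  0.4351 0.0158]
18.1917 [-0.9537  0.0209 -0.1502] [ 0.4893 -0.2156  0.0592]
[0.686  0.0803 0.246 ]
```

View pics/t7c.png

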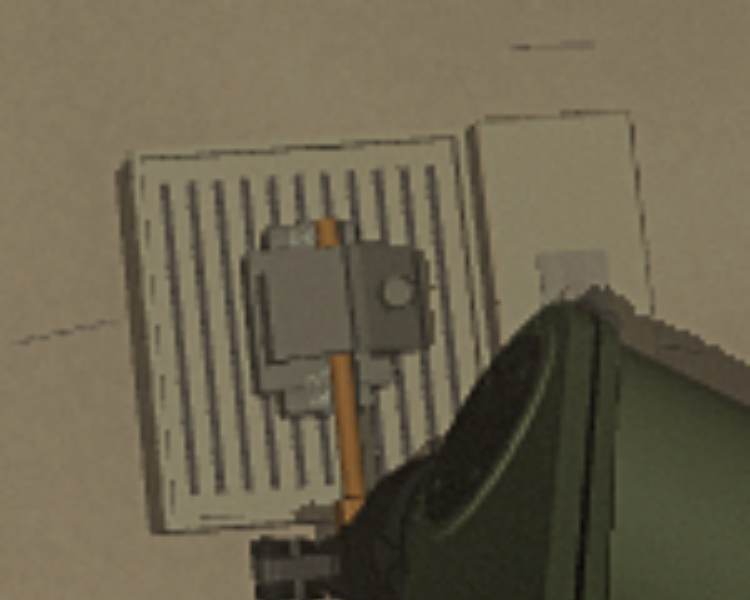

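View pics/s7c.png

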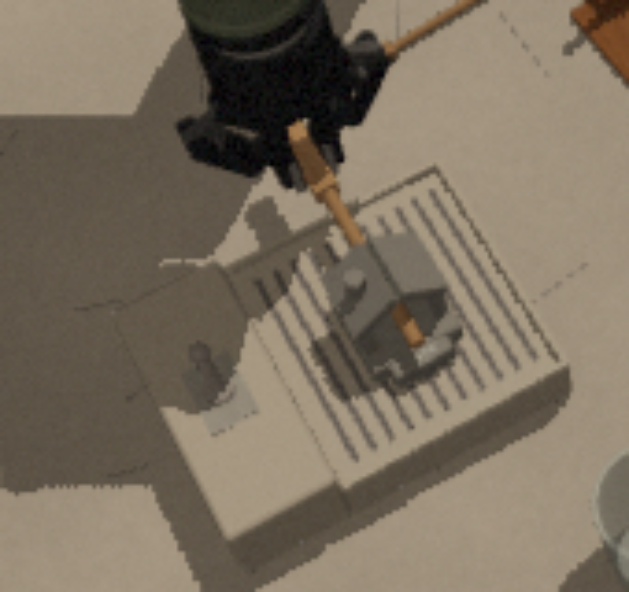

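The boat sits flat on the deck and stayed put as the rod slid 20 mm. I'll withdraw fully and return the stick.

Run:
```python
from workcell import robot, fingers, optics, monitor
from h import *
np.set_printoptions(precision=4,suppress=True)
D=np.array([.5767,-.2074]);yaw=.093;s=np.array([np.cos(yaw),np.sin(yaw)])
q=D-.22*s
robot.move_straight([*q,.059],v=.1);print(monitor.read_ft_force())
robot.move_straight([*q,.14],v=.15)
p=[.4389,.0215]
robot.move_straight([*p,.14],ori=rot(.164),v=.15)
robot.move_straight([*p,.06],v=.12);robot.dwell(.2)
print(monitor.read_clock(),monitor.read_ft_force(),monitor.read_eef_pos())
for n in("top","scene","wrist"):
    d=optics.get_image(n);cv2.imwrite(f"pics/{n}8.png",d["pixels"][:,:,::-1])
s=cv2.imread("pics/scene8.png")[150:350,110:320]
cv2.imwrite("pics/s8c.png",cv2.resize(s,None,fx=3,fy=3))
```

```text
[-0.4562  0.167  -0.6546]
23.7167 [-0.1815 -0.1914 -0.1608] [0.4394 0.0215 0.0607]
```

View pics/s8c.png

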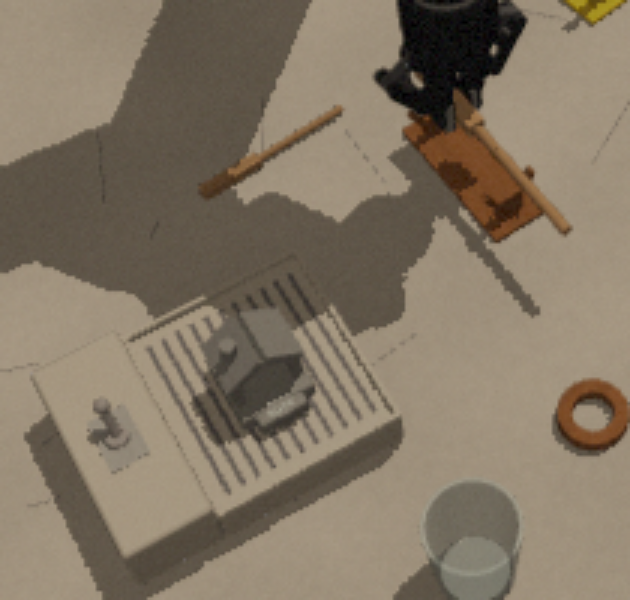

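View pics/wrist8.png

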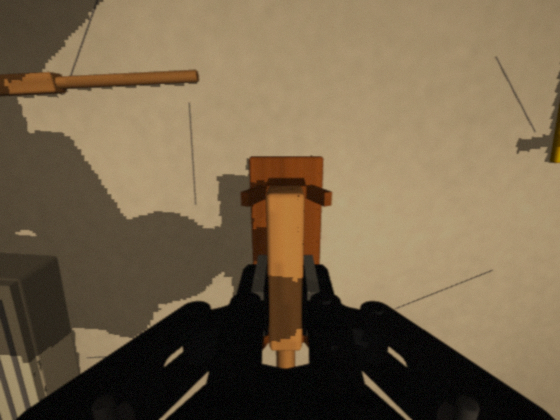

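Run:
```python
from workcell import robot, fingers, optics, monitor
from h import *
np.set_printoptions(precision=4,suppress=True)
print(proj("scene",[.4394+.148,.0215+.0245,.0795]))
p=[.4389,.0215]
robot.move_straight([*p,.0197],v=.08);robot.dwell(.2)
print(monitor.read_ft_force(),monitor.read_eef_pos())
fingers.ungrasp();robot.dwell(.2)
robot.move_straight([*p,.14],v=.12)
print(monitor.read_clock(),monitor.read_ft_force(),monitor.read_width())
d=optics.get_image("wrist");cv2.imwrite("pics/wrist9.png",d["pixels"][:,:,::-1])
d=optics.get_image("scene");cv2.imwrite("pics/scene9.png",d["pixels"][:,:,::-1])
s=d["pixels"][170:260,235:395,::-1]
cv2.imwrite("pics/s9c.png",cv2.resize(s,None,fx=5,fy=5))
```

```text
[[298.7764 227.1167]]
[ 1.1258 -0.2557  0.4636] [0.439  0.0215 0.0197]
26.75 [-0.4769 -0.2174 -0.1557] 1.0004878015036274
```

View pics/s9c.png

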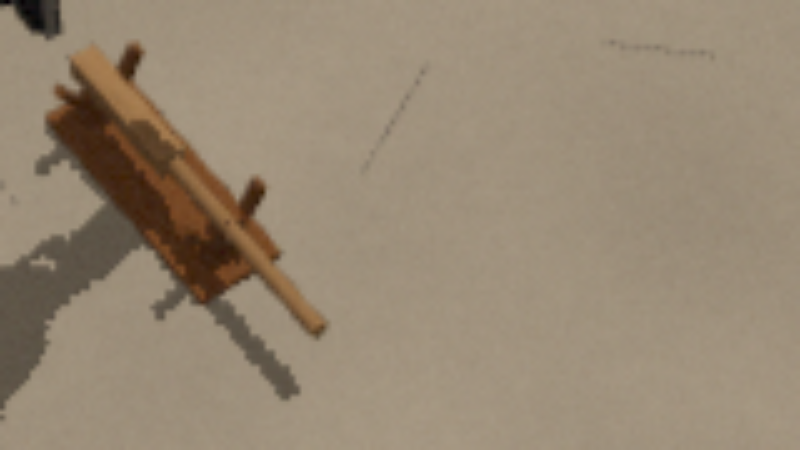

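View pics/wrist9.png

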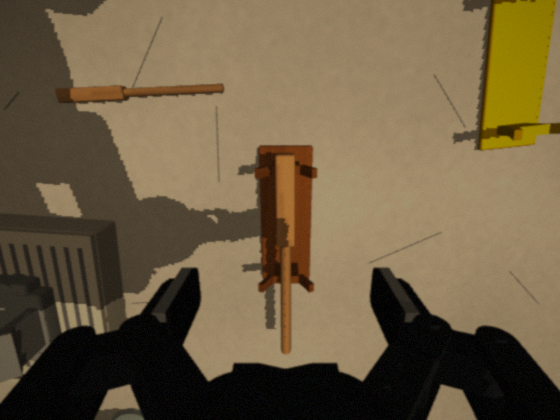

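The stick lies as at the start: the scene crop shows the same handle and tip pixels, with the tip at (318,328). Now the switch, pushed with closed fingers.

Run:
```python
from workcell import robot, fingers, optics, monitor
from h import *
np.set_printoptions(precision=4,suppress=True)
P=np.array([.5845,-.3180]);yaw=.093;s=np.array([np.cos(yaw),np.sin(yaw)]);R=rot(yaw)
fingers.close_gripper()
q=P-.062*s
robot.move_straight([*q,.17],ori=R,v=.18)
robot.move_straight([*q,.083],v=.12);robot.dwell(.2)
print(monitor.read_clock(),monitor.read_ft_force())
for a in (-.036,-.03,-.025,-.02,-.015,-.011):
    robot.move_straight([*(P+a*s),.083],v=.04); print(a,monitor.read_ft_force())
d=optics.get_image("scene");cv2.imwrite("pics/scene10.png",d["pixels"][:,:,::-1])
cv2.imwrite("pics/s10c.png",cv2.resize(d["pixels"][210:350,100:260,::-1],None,fx=4,fy=4))
robot.move_straight([*q,.083],v=.12)
robot.move_straight([*q,.17],v=.15)
robot.move_straight([.40,-.10,.25],v=.2)
fingers.ungrasp()
print(monitor.read_clock())
for n in("top","scene"):
    d=optics.get_image(n);cv2.imwrite(f"pics/{n}11.png",d["pixels"][:,:,::-1])
cv2.imwrite("pics/s11c.png",cv2.resize(d["pixels"][210:350,100:260,::-1],None,fx=4,fy=4))
```

```text
30.825 [-0.0057 -0.1899  0.2295]
-0.036 [ 0.2279  0.1451 -0.095 ]
-0.03 [ 0.0435 -0.0013  0.4872]
-0.025 [-2.1016 -0.2321  0.0255]
-0.02 [-0.349  -0.8005 -0.0496]
-0.015 [-0.6477  0.0043  0.6945]
-0.011 [-0.21    0.5891 -0.0251]
36.625
```

View pics/s10c.png

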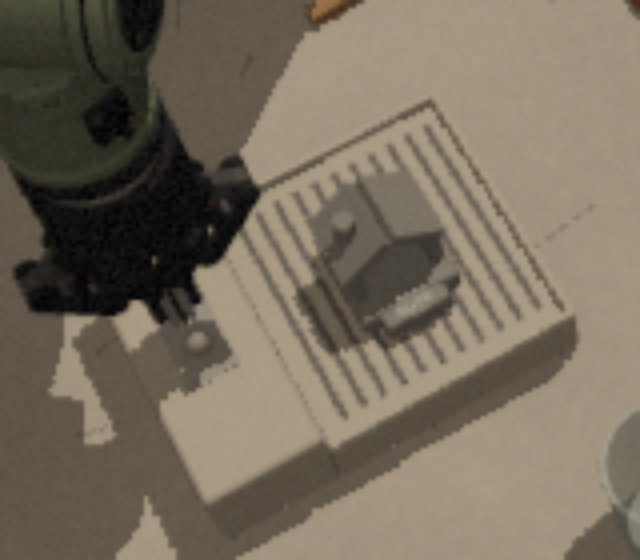

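View pics/s11c.png

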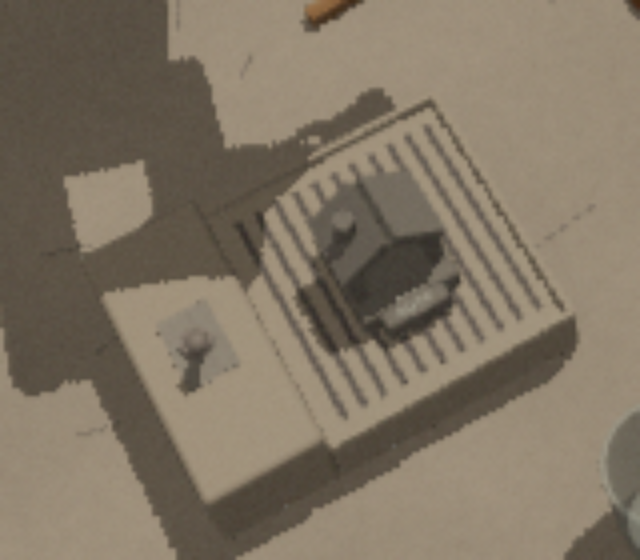

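View pics/top11.png

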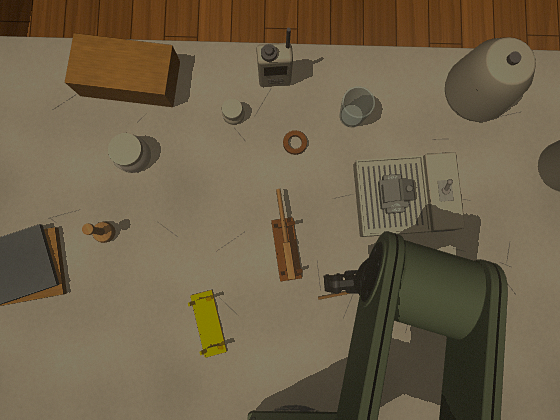

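View pics/scene11.png

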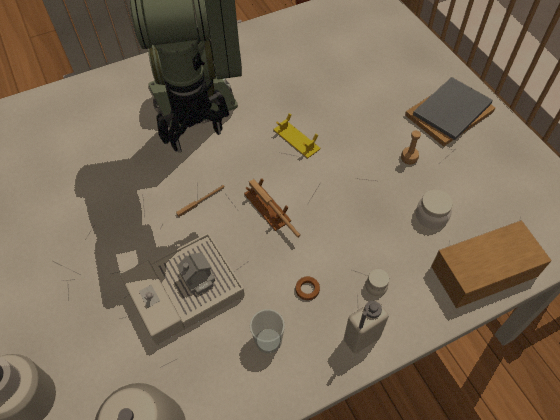

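Run:
```python
from workcell import robot, monitor
from h import *
for sg in(1,-1):
    b=np.array([.5845+sg*.0139*np.cos(.093),-.318+sg*.0139*np.sin(.093),.0908]); print(sg,proj("scene",b),proj("top",b))
print("observed scene",(197/4+100,338/4+210))
robot.hand_in(); print(monitor.read_clock())
```

```text
1 [[148.37140246 294.57805762]] [[449.88243596 182.71305073]]
-1 [[143.03033314 284.42976331]] [[451.42055125 195.67695267]]
observed scene (149.25, 294.5)
the job is handed in; nothing more can be done
the job is handed in; nothing more can be done
```

I put the boat on the drying deck, laid the stick back on its rest and turned the dryer on, then handed the job in. The last clock reading was 36.6 s of the 70 s allowed, and no verdict was reported.

**What I did:**
- I gripped the stick by its handle, passed it through the cabin tunnel and carried the hanging boat to the deck.
- I set the boat down, drew the stick out backwards and released it on its rest.
- I then pushed the toggle over with the closed fingers, backed away and opened the gripper.

**Last checks:**
- **Boat:** it sits upright and flat near the middle of the deck, inside the rim, and the fingers never touched it.
- **Stick:** in the scene view it appears at the same pixels as at the start.
- **Switch:** the ball is at scene pixel (149.3, 294.5). The "on" position predicts (148.4, 294.6) and "off" predicts (143.0, 284.4), so it is on.
- **Bystanders:** all appear at their original pixels by eye.
- **Forces and contact:** the largest wrist force I read was about 3 N, and the robot ended clear of everything with the gripper open.

**Uncertain:** the two cameras gave boat headings about 0.08 rad apart. I used a value in between, and the rod went through the tunnel without moving the boat.

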